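# Rest a wax block on the sloped stand under its sliding cover

## Task

Slide the stand's clear cover fully open and set the green wax block flat on the slick white slope, lengthwise up the slope and centred, with its lower short end resting against the brass cleat so that it cannot slide off. Set it down, do not drop it; then slide the cover fully shut over it. Leave the blue block and the amber jar where they stand.

Things in the scene. Friction and masses are not known exactly. Their poses are not given: they have to be found in the camera images.
- green_block_center (a point): centre of the loose green wax block, 42 mm along its x, 55 mm along its y, 24 mm high (z); 40 to 85 g. It lies flat on the bench in front of the stand, its long y axis roughly away from the robot. Three loose things (it, blue block, amber jar) stand in a row about 100 mm apart, in any order.
- slope: polished, slick white plate fixed on the stand's left half with a brass cleat across it. Origin on its surface, mid-foot of the cleat's uphill face; x up the slope (away from the robot, 15 deg above level), y left along the cleat, z out of the surface. Plate x -46 to 104 mm, 126 mm wide. Cleat 60 mm long (y), x -8 to 0 mm, 9 mm high. Block lies right with its centre near x 28, y 0, z 12 mm, its y along this x.
- stand: the fixed stand, 276 mm long (y), 170 mm deep (x); origin at the middle of its underside on the bench, x away from the robot, y left. Left half: the slope; right half: empty, where the open cover parks. Two 12 mm wide rails on posts run along y over both halves; in the slope's frame they are at x = -50 and 108 mm, z = 32 to 42 mm. Between them the slope is free from above once the cover is open.
- cover (a joint): travel of the clear cover on its rails, m: 0 = fully shut over the slope (end stop), 0.132 = fully open over the stand's right half (end stop); it grows as the cover moves along -y of the slope. Friction about 1.2 N holds it where it is left. Starts shut or up to 25 mm ajar.
- cover_grip (a point): centre of the cover's upright orange grip, 18 mm wide along the slope's y (pinch it across this), 40 mm along the slope's x, standing along the slope's z: its top is 14 mm above this point, the black foot plate 14 mm below. Cover 174 x 126 mm (slope's x, y), parallel to the slope, its underside 42 mm from the slope's surface.
- blue_block_center (a point): bystander: centre of the loose, larger blue wax block, 50 x 75 x 28 mm. To be left alone.
- amber_jar_center (a point): bystander: centre of the loose amber jar with a black lid, 43 mm in diameter, 55 mm high. To be left alone.
- the_arm_lamp: obstacle, fixed: the bench lamp. Its long black head hangs level over the bench at x = 0.45 to 0.54 m, y = -0.10 to -0.46 m, z = 0.20 to 0.29 m, its arm behind it rises higher. Swing round or over it on the way to the work. (The origin of this body is of no use.)

How it is judged:
By the outcome, as a careful person would: the job done as asked, in the order asked, and still so for the second after the job is handed in, with the robot touching nothing.
It also fails if it takes over 59 s, if anything falls off the work surface, if the arm or the gripper's body presses on something with over 40 N, if the wrist force passes 120 N, or if a joint passes its speed limit or range.

## Robot

A 6-joint arm with a two-finger parallel gripper is mounted at the origin on a cart in front of the work surface, level with it; the furniture and walls round the work are solid. World frame = base frame: x ahead of the robot, y to its left, z up, the work surface at z = 0. Lengths are in mm, angles in rad, forces in N, time in s.
With the tool pointing down it reaches from about 300 to 875 mm from the base axis. Payload 6.4 kg.
Tool frame: the origin (TCP) lies midway between the tips of the shut fingers; the grasp point (between the pads) lies behind it (env.tcp_to_grasp is the z of the grasp point in the tool frame, in mm); z points along the fingers, y is the direction in which the jaws open and shut (so a half turn about z gives the same grasp; the last joint's range is limited). The gripper opens to 85 mm and grips with 20 to 120 N. Pads are 22 mm wide; open, the fingers measure 114 mm over their backs; the gripper's body (76 mm by 85 mm) begins 54 mm behind the grasp point. The pads swing forward as they close: fully open they stand 13 mm farther back than shut.
Start: joints at [0.983, 0.181, 1.607, -0, 1.354, -0.206], TCP at [214.23, 533.617, 231.288] pointing down, gripper open.
Joint ranges: [-2.99, 2.99], [-0.89, 2.07], [0.3, 2.58], [-1.14, 4.28], [0, 2.63], [-3.12, 3.12]. Speed limits (rad/s): [2.57, 2.57, 3.01, 3.14, 3.14, 3.14].

## Interface

Orientations are given as a unit quaternion [x, y, z, w].
In Python, from rig import readout, vision, env gives the robot as it stands. The module is installed in compiled form; this text tells all that it offers.
- The arm moves only by the tool move_arm, never from a script. Its argument "steps" is text: rows parted by semicolons, each of 6 numbers parted by spaces: the shift along the tool's x, y, z in m, then the turn, a rotation vector about the tool's x, y, z in rad. In form: tx ty tz wx wy wz; .... A call has 1 to 12 rows; each row shifts and turns the commanded pose from where the row before left it, along the tool's axes as they then stand; what a row does not reach is not made up. A row lasts 1/8 s, in which the tool goes at most 62.5 mm and 10.7 degrees, less where a joint would pass 70% of its speed; a pose out of reach is approached as far as the arm can. A call is refused whole if a number of a shift passes 0.0625 or a number of a turn 0.188, either way. A call with a gripper value outside its range is refused whole. "hand" is the finger opening in m, from 0 to 0.0854, set as the call begins (left out, the last holds). The fingers move at their own pace and stop on an object; "newtons" is the grip in N (left out, the last holds). Time passes only in rows, so rows that do not move let the fingers close. It gives the time, the measured TCP pose, the force and the opening at its end, in the units of the state.
- readout.observe(): the state, without advancing time (a new reading comes with each control period).
- vision.snapshot(name): name is "side" or "top" or "wrist"; returns the picture (420x560x3 uint8, blue, green, red); there is no depth.
- vision.camera_model(name): a dict with "fx", "fy", "cx", "cy" (pixels), "view" (4x4, takes a point from world to camera coordinates); the wrist camera has in their place "tool_from_camera" (4x4, takes a point from camera to tool coordinates, whose origin is the TCP and whose axes are the flange's). Camera axes: x right, y up, looking along -z (the intrinsics and any distortion apply to the point x, -y, -z); pixel columns grow to the right and rows downward; lengths in mm; the calibration is good to about 2 mm. The wrist camera is an equidistant fisheye: a pixel r from the principal point sees the ray r / f radians off the axis. A picture is of the moment at which its call begins: read the wrist's pose just before it. camera_model takes no time and is no camera call.
- env.close_job(): hands the job in, once; it reports no verdict.
The state is a dict: "clock": time; "qpos": joint angles; "qd": joint speeds; "joint_torque": joint torques, N m; "ee_pos": TCP position; "ee_rot": TCP orientation; "ft_force": force on the tool from outside, world axes, zero at the start; "ft_torque": the same for the moment, N m; "width": finger opening in mm.
Only numpy, scipy, OpenCV 4.12 (cv2) and the standard library are available. Lean on these libraries where they do the work, as an engineer would, in place of code of your own. Each camera call takes 0.05 s, during which the arm holds its last target.

## Working session

There is one attempt and no reset: what is moved stays moved. The work goes in short steps, Python scripts to look and compute and a tool call to move; the robot and the scene stay as the last step left them, time stands still between calls to the robot, and variables do not carry over. Pictures are saved under pics/ and viewed, and the job is handed in when it is done.

Besides the shell and the picture viewer there is one more tool, called by a JSON object that holds its "op" and its "data". move_arm: Moves the arm, as the interface text tells. Its arguments: {"type":"object","properties":{"steps":{"type":"string"},"hand":{"type":"number"},"newtons":{"type":"number"}},"required":["steps"]}

```bash
mkdir -p pics; cat > h.py <<'E'
import numpy as np,cv2
from rig import readout,vision,env
from scipy.spatial.transform import Rotation as R
def snap(n,f):
    im=vision.snapshot(n); cv2.imwrite('pics/'+f,np.asarray(im)); return np.asarray(im)
def proj(n,P,s=None):
    m=vision.camera_model(n);P=np.atleast_2d(P).astype(float)
    if n=='wrist':
        T=np.eye(4);T[:3,:3]=R.from_quat(s['ee_rot']).as_matrix();T[:3,3]=s['ee_pos']
        V=np.linalg.inv(T@np.array(m['tool_from_camera']))
    else: V=np.array(m['view'])
    c=(V@np.c_[P,np.ones(len(P))].T).T
    x,y,z=c[:,0],-c[:,1],-c[:,2]
    if n=='wrist':
        r=np.hypot(x,y);th=np.arctan2(r,z);k=th/np.maximum(r,1e-9)
        return np.c_[m['cx']+m['fx']*k*x,m['cy']+m['fy']*k*y]
    return np.c_[m['cx']+m['fx']*x/z,m['cy']+m['fy']*y/z]
def ray(n,uv,s=None):
    m=vision.camera_model(n)
    a=(uv[0]-m['cx'])/m['fx'];b=(uv[1]-m['cy'])/m['fy']
    if n=='wrist':
        th=np.hypot(a,b);k=np.sin(th)/max(th,1e-9);d=np.array([a*k,-b*k,-np.cos(th)])
        T=np.eye(4);T[:3,:3]=R.from_quat(s['ee_rot']).as_matrix();T[:3,3]=s['ee_pos']
        C=T@np.array(m['tool_from_camera'])
    else: d=np.array([a,-b,-1.]);C=np.linalg.inv(np.array(m['view']))
    return C[:3,3],C[:3,:3]@d
def atz(n,uv,z,s=None):
    o,d=ray(n,uv,s);return o+d*(z-o[2])/d[2]
E
python3 - <<'E'
from h import *
s=readout.observe();print(s,env.tcp_to_grasp)
for n in('side','top','wrist'):
    snap(n,n+'0.png');print(vision.camera_model(n))
E
```

```text
{'clock': 0.0, 'qpos': array([ 9.82724108e-01,  1.81592696e-01,  1.60803245e+00,  2.62767677e-05,
        1.35378211e+00, -2.06285012e-01]), 'qd': array([-0.00074494,  0.00070146,  0.00103463,  0.00024209,  0.00173345,
       -0.00152395]), 'joint_torque': array([-3.69588102e-03, -4.44877195e+01, -3.51327038e+01, -5.19661680e-04,
        9.03202454e-03,  1.75383155e-05]), 'ee_pos': array([213.88283059, 533.13540822, 230.34329327]), 'ee_rot': array([ 1.89739053e-01,  9.81834135e-01, -8.31710713e-04, -3.62789397e-04]), 'ft_force': array([-0.0548605 ,  0.18079834,  0.44114612]), 'ft_torque': array([-0.02272528,  0.040354  , -0.0127075 ]), 'width': 85.5762396236315} -18.700000000000003
{'fx': 495.46444094473406, 'fy': 495.46444094473406, 'cx': 281.8711875448521, 'cy': 210.51767908507074, 'view': array([[ 5.70417194e-01, -8.20978770e-01, -2.48612917e-02,
        -3.70932392e+02],
       [ 3.55797026e-01,  2.19700484e-01,  9.08372266e-01,
        -2.67647284e+02],
       [-7.40292308e-01, -5.26996733e-01,  4.17422738e-01,
        -9.88601971e+02],
       [ 0.00000000e+00,  0.00000000e+00, 
[... 259 characters left out ...]
1, -2.39733861e-02,  1.13757516e-01,
        -5.49899216e+02],
       [-1.13744845e-01,  1.89597571e-03,  9.93508186e-01,
        -1.18821945e+03],
       [ 0.00000000e+00,  0.00000000e+00,  0.00000000e+00,
         1.00000000e+00]])}
{'fx': 325.19226210127806, 'fy': 325.19226210127806, 'cx': 279.0909225806272, 'cy': 205.74669854860747, 'tool_from_camera': array([[ 3.72329721e-04,  9.57754698e-01,  2.87586160e-01,
         7.43498208e+01],
       [ 9.99999926e-01, -3.82983410e-04, -1.92134877e-05,
        -7.32875915e-01],
       [ 9.17389200e-05,  2.87586146e-01, -9.57754771e-01,
        -1.43087508e+02],
       [ 0.00000000e+00,  0.00000000e+00,  0.00000000e+00,
         1.00000000e+00]])}
```

View pics/top0.png

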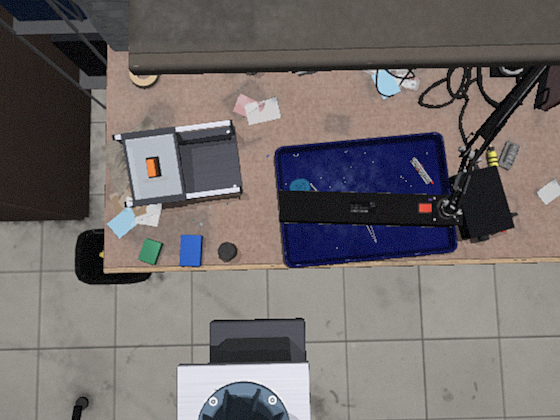

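View pics/side0.png

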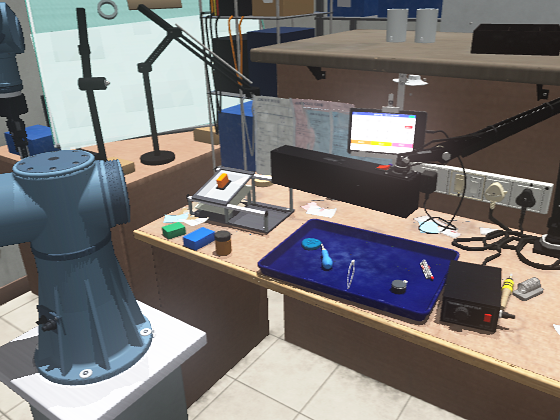

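View pics/wrist0.png

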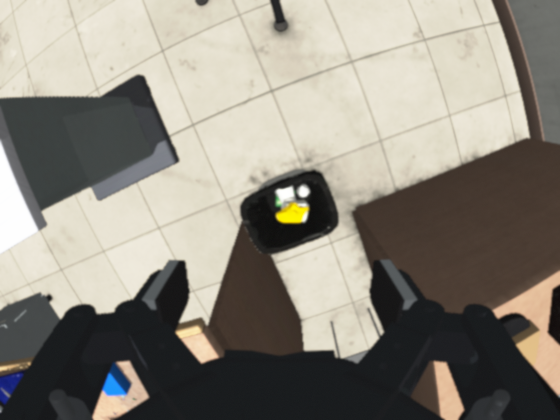

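```bash
python3 - <<'E'
from h import *
im=cv2.imread('pics/top0.png')
cv2.imwrite('pics/topz.png',cv2.resize(im[110:275,100:265],None,fx=3.6,fy=3.6,interpolation=cv2.INTER_CUBIC))
im=cv2.imread('pics/side0.png')
cv2.imwrite('pics/sidez.png',cv2.resize(im[150:270,140:310],None,fx=4.5,fy=4.5,interpolation=cv2.INTER_CUBIC))
E
```

```text
(no output)
```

View pics/topz.png

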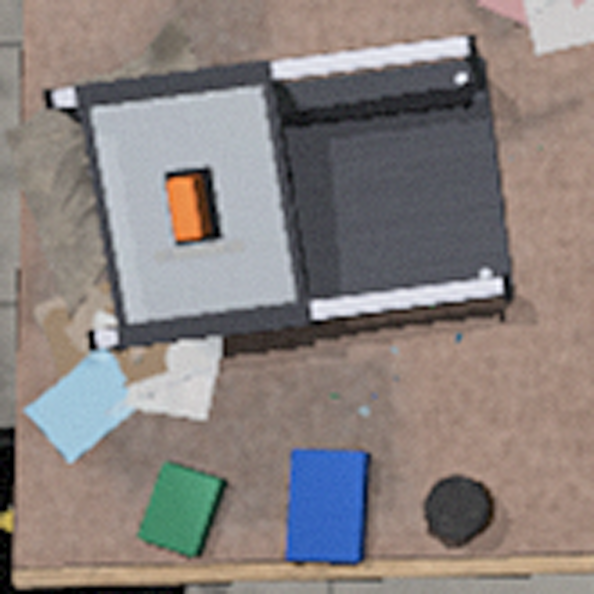

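View pics/sidez.png

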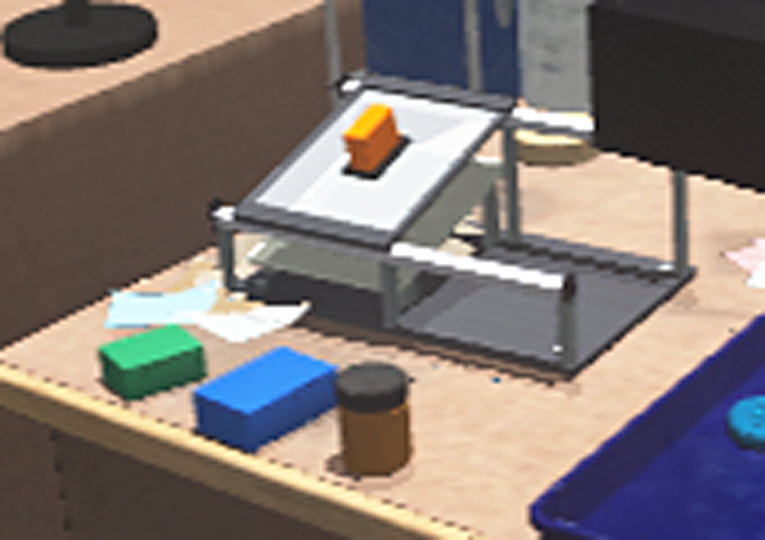

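```bash
cat > fit.py <<'E'
from h import *
from scipy.optimize import least_squares
T=lambda a:np.array(a,float)/3.6+[100,110]-0.36
S=lambda a:np.array(a,float)/4.5+[140,150]-0.39
tp=T([[120,347],[308,325],[270,65],[78,90]]); sd=S([[228,220],[393,247],[515,104],[347,83]])
loc=np.array([[-87,63,0],[-87,-63,0],[87,-63,0],[87,63,0]],float)
def Rm(yaw):return R.from_euler('z',yaw).as_matrix()@R.from_euler('y',-15,degrees=True).as_matrix()
f=lambda p:np.r_[(proj('top',loc@Rm(p[3]).T+p[:3])-tp).ravel(),(proj('side',loc@Rm(p[3]).T+p[:3])-sd).ravel()]
r=least_squares(f,[650,300,100,0.1]);print(r.x,np.round(r.fun,1))
def tri(a,b):
    A=[];B=[]
    for n,uv in(('top',a),('side',b)):
        o,d=ray(n,uv);d/=np.linalg.norm(d);P=np.eye(3)-np.outer(d,d);A.append(P);B.append(P@o)
    return np.linalg.lstsq(np.vstack(A),np.hstack(B),rcond=None)[0]
for nm,a,b in[('railnearleft',(92,338),(216,210)),('railnearright',(505,284),(570,288)),('railfarleft',(48,98),(348,80)),('grip top',(184,207),(374,117))]:
    p=tri(T(a),S(b)); print(nm,p,'cover-frame',(p-r.x[:3])@Rm(r.x[3]))
for nm,z,pts in[('green',24,[(173,462),(227,482),(193,557),(138,538)]),('blue',28,[(292,450),(369,452),(362,563),(286,558)]),('jar',55,[(460,510)])]:
    P=np.array([atz('top',T(q),z) for q in pts]);print(nm,P.round(1).tolist(),P.mean(0),'yaw',np.arctan2(*(((P[0]+P[1])/2-(P[2]+P[3])/2)[[1,0]])) if len(P)>1 else '')
E
python3 fit.py
```

```text
[6.19324332e+02 1.94353665e+02 8.93943992e+01 1.21794752e-01] [ 0.3  2.   1.   0.4 -1.1 -0.9 -1.9 -0.1  0.   0.2 -1.4  1.4  0.5 -0.1
  4.2 -1. ]
railnearleft [538.65934102 266.77999467  66.53932223] cover-frame [-74.75501306  81.69010977  -3.63077144]
railnearright [568.94521226  -5.59695246  63.67107426] cover-frame [ -78.42471215 -192.34866622   -5.61690734]
railfarleft [691.0510537  281.95924182 109.42246786] cover-frame [84.23397507 78.2422546  -1.8358432 ]
grip top [615.37505351 190.33273795 123.38596227] cover-frame [ 4.53934063 -3.51132763 33.97434289]
green [[458.5, 223.6, 24.0], [444.2, 187.1, 24.0], [394.5, 209.8, 24.0], [408.1, 246.8, 24.0]] [426.30525572 216.83301464  24.        ] yaw -0.4298451597630131
blue [[464.5, 142.4, 28.0], [461.9, 90.6, 28.0], [387.9, 95.7, 28.0], [392.4, 146.5, 28.0]] [426.64936692 118.79215065  28.        ] yaw -0.0629211277399155
jar [[421.3, 26.8, 55.0]] [421.25963238  26.76307983  55.        ] yaw
```

```bash
cat >> h.py <<'E'
def toolR(yaw,pitch):
    # tool y along slope/obj y, tool x = -x_obj, tool z = -z_obj ; pitch=15deg slope
    A=R.from_euler('z',yaw).as_matrix()@R.from_euler('y',-pitch).as_matrix()
    return A@np.diag([-1,1,-1.])
def plan(targets,start=None):
    """targets: list of (pos mm,Rm,nrows)"""
    s=readout.observe()
    p,Q=(s['ee_pos'],R.from_quat(s['ee_rot'])) if start is None else start
    out=[]
    for tp,tR,n in targets:
        tR=R.from_matrix(tR) if not isinstance(tR,R) else tR
        tp=np.array(tp,float)
        for i in range(n):
            k=n-i
            d=Q.inv().apply((tp-p)/k)/1000; w=(Q.inv()*tR).as_rotvec()/k
            d=np.round(d,4);w=np.round(w,3)
            out.append(' '.join('%g'%v for v in np.r_[d,w]+0.0))
            p=p+Q.apply(d*1000);Q=Q*R.from_rotvec(w)
        print('rows:',n,'end',p.round(1),'err',(p-tp).round(2))
    print('; '.join(out));return p,Q
E
python3 - <<'E'
from h import *
plan([((540,190,300),toolR(0.122,0),12)])
E
```

```text
rows: 12 end [540. 190. 300.] err [-0.02  0.01  0.03]
-0.0359 -0.0164 -0.0058 0 0 -0.042; -0.0351 -0.0179 -0.0058 0 0 -0.042; -0.0344 -0.0194 -0.0058 0 0 -0.042; -0.0335 -0.0208 -0.0058 0 0 -0.042; -0.0326 -0.0222 -0.0058 0 0 -0.042; -0.0317 -0.0236 -0.0057 0 0 -0.042; -0.0306 -0.0249 -0.0058 0 0 -0.042; -0.0296 -0.0261 -0.0057 0 0 -0.042; -0.0284 -0.0273 -0.0058 0 0 -0.042; -0.0273 -0.0285 -0.0057 0 0 -0.042; -0.026 -0.0296 -0.0058 -0.001 0 -0.042; -0.0248 -0.0307 -0.0058 0 -0.001 -0.042
```

{"op": "move_arm", "data": {"steps": "-0.036 -0.016 -0.006 0 0 -0.042; -0.035 -0.018 -0.006 0 0 -0.042; -0.034 -0.019 -0.006 0 0 -0.042; -0.034 -0.021 -0.006 0 0 -0.042; -0.033 -0.022 -0.006 0 0 -0.042; -0.032 -0.024 -0.006 0 0 -0.042; -0.031 -0.025 -0.006 0 0 -0.042; -0.030 -0.026 -0.006 0 0 -0.042; -0.028 -0.027 -0.006 0 0 -0.042; -0.027 -0.028 -0.006 0 0 -0.042; -0.026 -0.030 -0.006 0 0 -0.042; -0.025 -0.031 -0.006 0 0 -0.042"}}

```text
clock: 1.65
ee_pos: [542.1, 189.4, 303.2]
ee_rot: [-0.062, 0.998, 0.0, -0.0]
ft_force: [-0.3, 0.3, -0.2]
width: 85.5
```

```bash
python3 - <<'E'
from h import *
s=readout.observe();print(s['ee_pos'],R.from_quat(s['ee_rot']).as_matrix().round(3),s['clock'])
im=snap('wrist','w1.png');np.save('w1.npy',np.r_[s['ee_pos'],s['ee_rot']])
cv2.imwrite('pics/w1z.png',cv2.resize(im,(800,600),interpolation=cv2.INTER_CUBIC))
E
```

```text
[542.05307784 189.41920647 303.16699604] [[-0.992 -0.123 -0.001]
 [-0.123  0.992  0.   ]
 [ 0.001  0.    -1.   ]] 1.65
```

View pics/w1z.png

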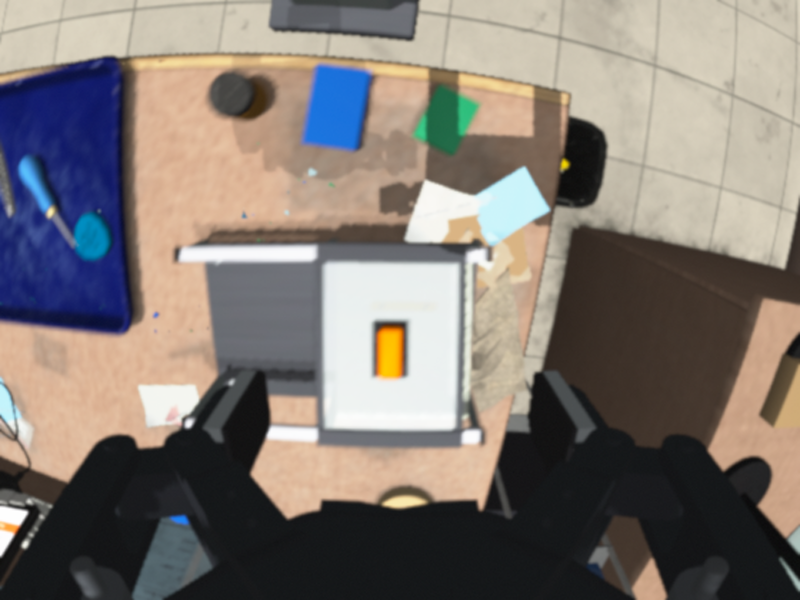

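```bash
python3 - <<'E'
from h import *
im=cv2.imread('pics/w1.png')
cv2.imwrite('pics/w1a.png',cv2.resize(im[155:325,115:355],None,fx=3.3,fy=3.3,interpolation=cv2.INTER_CUBIC))
cv2.imwrite('pics/w1b.png',cv2.resize(im[35:125,140:360],None,fx=3.6,fy=3.6,interpolation=cv2.INTER_CUBIC))
E
```

```text
(no output)
```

View pics/w1a.png

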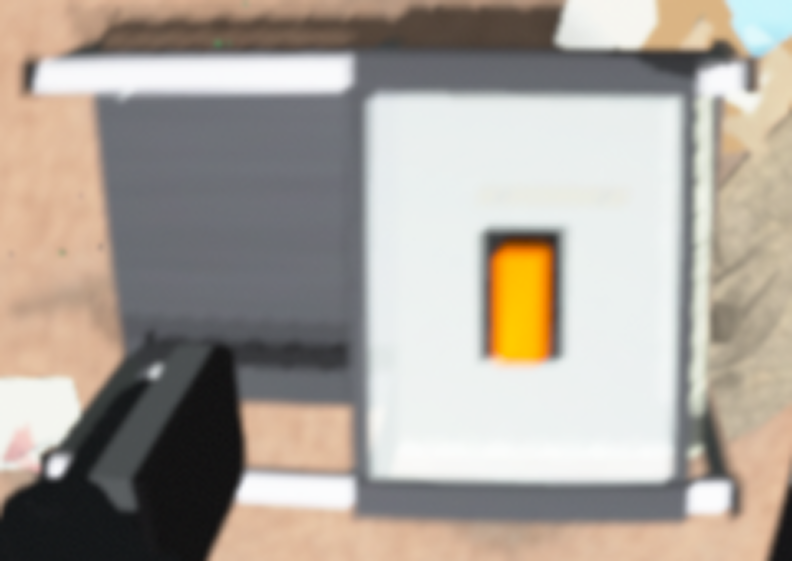

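View pics/w1b.png

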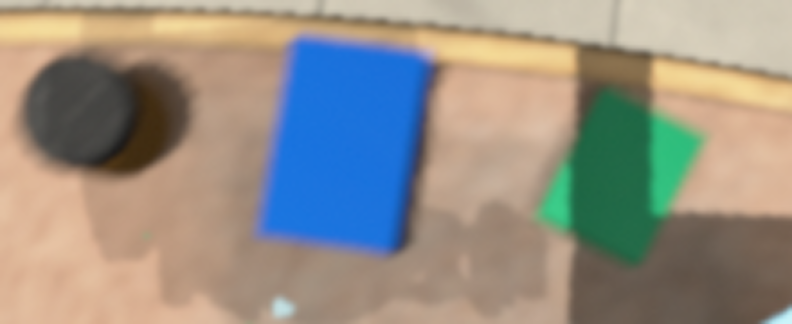

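```bash
cat > fit2.py <<'E'
from h import *
from scipy.optimize import least_squares
T=lambda a:np.array(a,float)/3.6+[100,110]-0.36
S=lambda a:np.array(a,float)/4.5+[140,150]-0.39
W=lambda a:np.array(a,float)/3.3+[115,155]-0.35
v=np.load('w1.npy');st={'ee_pos':v[:3],'ee_rot':v[3:]}
t=3
C=dict(nl=(-87,63,t),nr=(-87,-63,t),fr=(87,-63,t),fl=(87,63,t))
obs=[('top','nl',T((120,347))),('top','nr',T((309,325))),('top','fr',T((270,65))),('top','fl',T((80,89))),
('side','nl',S((230,222))),('side','nr',S((393,245))),('side','fr',S((515,104))),
('wrist','nl',W((693,53))),('wrist','nr',W((355,52))),('wrist','fr',W((357,516))),('wrist','fl',W((687,518))),
('wrist','Rnr',W((29,77))),('wrist','Rnl',W((748,78))),('wrist','Rfl',W((737,496))),
('top','Rnr',T((507,284))),('top','Rnl',T((92,339))),('top','Rfl',T((47,98))),('top','Rfr',T((473,44)))]
def Rm(yaw):return R.from_euler('z',yaw).as_matrix()@R.from_euler('y',-15,degrees=True).as_matrix()
def pts(p):
    out={}
    for n,k,_ in obs:
        if k[0]=='R':
            q=np.array([-79 if k[1]=='n' else 79, p[4]+(p[5] if k[2]=='l' else -p[5]),0.])
        else:q=np.array(C[k],float)
        out[n,k]=Rm(p[3])@q+p[:3]
    return out
def f(p):
    P=pts(p);return np.concatenate([(proj(n,P[n,k],st)[0]-u) for n,k,u in obs])
if __name__=='__main__':
    r=least_squares(f,[620,194,89,0.12,-57,138],loss='soft_l1');p=r.x
    print(p.round(4));
    for (n,k,u),e in zip(obs,f(p).reshape(-1,2).round(1)):print(n,k,e)
    np.save('fit.npy',p)
    # predicted slope origin
    tr=-p[4]; 
    print('travel ~',66+p[4])
    G=Rm(p[3])@np.array([0,0,t+30])+p[:3]
    A=Rm(p[3])
    WB=lambda a:np.array(a,float)/3.6+[140,35]-0.36
    for z in(26,30,34,38):print('grip top proj @',z,'wrist',(proj('wrist',A@[0,0,z]+p[:3],st)[0]-[115,155])*3.3,'top',(proj('top',A@[0,0,z]+p[:3])[0]-[100,110])*3.6,'side',(proj('side',A@[0,0,z]+p[:3])[0]-[140,150])*4.5)
    for nm,z,q in[('green',24,[(605,87),(706,137),(638,267),(538,215)]),('blue',28,[(297,37),(432,58),(398,255),(258,236)]),('jar',55,[(80,111)])]:
        P=np.array([atz('wrist',WB(a),z,st) for a in q]);m=((P[2]+P[3])-(P[0]+P[1]))/2 if len(P)>1 else np.ones(3)
        print(nm,P.round(1).tolist(),P.mean(0).round(1),'yaw',np.arctan2(m[1],m[0]).round(3))
E
python3 fit2.py
```

```text
[ 6.224445e+02  1.925648e+02  8.668160e+01  1.135000e-01 -5.611900e+01
  1.377724e+02]
top nl [0.8 0.8]
top nr [ 1.2 -0.4]
top fr [-0.  -1.8]
top fl [-1.4 -1.1]
side nl [ 0.5 -0.5]
side nr [-0.7  1.7]
side fr [ 1.5 -0.2]
wrist nl [2.3 0.4]
wrist nr [-0.8 -0.3]
wrist fr [-0.2 -0.2]
wrist fl [0.6 0.4]
wrist Rnr [ 0.6 -0.1]
wrist Rnl [ 0.4 -0.1]
wrist Rfl [ 0. -0.]
top Rnr [ 0.7 -0. ]
top Rnl [0.4 0.6]
top Rfl [0.7 0.9]
top Rfr [ 0.3 -0.1]
travel ~ 9.880985315914955
grip top proj @ 26 wrist [521.81111297 301.81033352] top [186.377623   207.33678893] side [370.756941   130.82260089]
grip top proj @ 30 wrist [521.63315968 303.63750859] top [184.97318464 207.8700387 ] side [369.44729124 125.94666194]
grip top proj @ 34 wrist [521.45129109 305.50502174] top [183.55899119 208.40699238] side [368.1333705  121.05482176]
grip top proj @ 38 wrist [521.26537771 307.41421188] top [182.13494064 208.94768868] side [366.81515785 116.14700245]
green [[395.2, 207.9, 24.0], [407.7, 246.0, 24.0], [458.7, 228.0, 24.0], [445.0, 190.2, 24.0]] [426.7 218.   24. ] yaw -0.341
blue [[389.4, 97.3, 28.0], [393.1, 146.1, 28.0], [465.2, 142.9, 28.0], [463.1, 92.0, 28.0]] [427.7 119.6  28. ] yaw -0.059
jar [[423.7, 29.4, 55.0]] [423.7  29.4  55. ] yaw 0.785
```

```bash
cat >> h.py <<'E'
def cov(q):
    p=np.load('fit.npy');A=R.from_euler('z',p[3]).as_matrix()@R.from_euler('y',-15,degrees=True).as_matrix()
    return A@np.array(q,float)+p[:3]
YAW=0.1135;P15=np.radians(15)
E
python3 - <<'E'
from h import *
Q=toolR(YAW,P15)
plan([(cov((0,0,60)),Q,6),(cov((0,0,11)),Q,4)])
E
```

```text
rows: 6 end [607.  190.8 144.6] err [0.03 0.04 0.01]
rows: 4 end [619.6 192.2  97.3] err [-0.04  0.   -0.01]
-0.0102 -0.0003 0.0266 0 -0.043 0.001; -0.0091 -0.0003 0.027 0 -0.043 0.002; -0.0079 -0.0003 0.0273 0 -0.043 0.002; -0.0068 -0.0003 0.0276 0 -0.044 0.001; -0.0055 -0.0004 0.0279 -0.001 -0.043 0.002; -0.0044 -0.0003 0.0282 0 -0.044 0.001; 0 0 0.0123 0 0 0; 0 0 0.0122 0 0 0; 0 0 0.0123 0 0 0; 0.0001 0 0.0122 0 0 0
```

{"op": "move_arm", "data": {"steps": "-0.010 0 0.0265 0 -0.043 0.0015; -0.009 0 0.027 0 -0.044 0.0015; -0.008 -0.0005 0.0275 0 -0.044 0.0015; -0.007 -0.0005 0.0275 0 -0.044 0.0015; -0.0055 -0.0005 0.028 0 -0.0435 0.0015; -0.0045 -0.0005 0.028 0 -0.0435 0.0015; 0 0 0 0 0 0"}}

```text
clock: 2.58
ee_pos: [600.5, 195.6, 141.0]
ee_rot: [-0.056, 0.99, 0.008, 0.127]
ft_force: [-0.8, 0.3, 0.8]
width: 85.6
```

```bash
python3 - <<'E'
from h import *
s=readout.observe();print(s['ee_pos'],cov((0,0,60)))
im=snap('wrist','w2.png');np.save('w2.npy',np.r_[s['ee_pos'],s['ee_rot']])
print(proj('wrist',[cov((x,y,z)) for x,y,z in((20,9,34),(20,-9,34),(-20,-9,34),(-20,9,34),(-87,63,3),(-87,-63,3))],s).round(0).tolist())
plan([(cov((0,0,11)),toolR(YAW,P15),4)])
cv2.imwrite('pics/w2z.png',cv2.resize(im,(800,600),interpolation=cv2.INTER_CUBIC))
E
```

```text
[600.53600851 195.60881079 141.01355713] [607.01524508 190.80608532 144.63715265]
[[285.0, 288.0], [255.0, 288.0], [253.0, 225.0], [286.0, 225.0], [372.0, 105.0], [169.0, 106.0]]
rows: 4 end [619.6 192.2  97.3] err [-0.05 -0.03  0.  ]
-0.0012 -0.0014 0.0122 0 -0.001 0; -0.0012 -0.0014 0.0122 0 -0.001 0; -0.0012 -0.0014 0.0122 0.001 -0.001 0; -0.0012 -0.0014 0.0121 0 0 -0.001
```

View pics/w2.png

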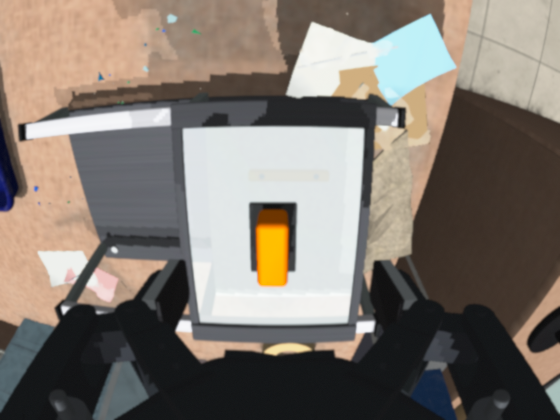

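{"op": "move_arm", "data": {"steps": "-0.001 -0.0015 0.012 0 -0.001 0; -0.001 -0.0015 0.012 0 -0.001 0; -0.0015 -0.001 0.012 0 -0.001 0; -0.0015 -0.001 0.0125 0 0 0; 0 0 0 0 0 0; 0 0 0 0 0 0"}}

```text
clock: 3.38
ee_pos: [621.0, 192.9, 98.6]
ee_rot: [-0.056, 0.99, 0.008, 0.132]
ft_force: [0.1, -0.6, 0.8]
width: 85.4
```

```bash
python3 - <<'E'
from h import *
s=readout.observe();print(s['ee_pos'],cov((0,0,11)),s['ft_force'])
plan([(cov((0,0,11)),toolR(YAW,P15),1)])
im=snap('wrist','w3.png')
E
```

```text
[621.02371116 192.92366484  98.63586957] [619.61578512 192.24236292  97.30678716] [ 0.12551529 -0.64693547  0.7677172 ]
rows: 1 end [619.6 192.3  97.3] err [-0.03  0.02 -0.01]
0.0018 -0.0005 0.0009 0.001 0.003 -0.001
```

View pics/w3.png

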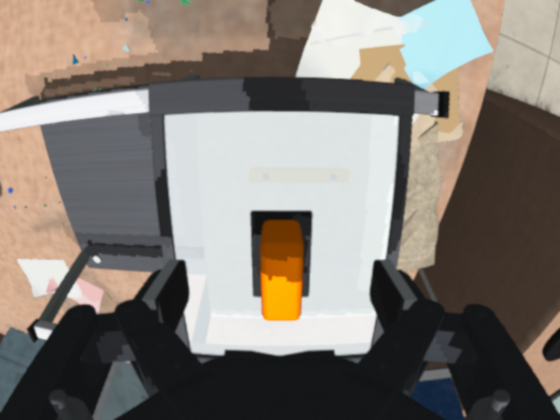

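{"op": "move_arm", "data": {"steps": "0 0 0 0 0 0; 0 0 0 0 0 0; 0 0 0 0 0 0; 0 0 0 0 0 0; 0 0 0 0 0 0; 0 0 0 0 0 0", "hand": 0, "newtons": 30}}

```text
clock: 4.18
ee_pos: [621.0, 193.0, 98.9]
ee_rot: [-0.056, 0.99, 0.008, 0.132]
ft_force: [-2.1, -0.7, 4.4]
width: 17.5
```

{"op": "move_arm", "data": {"steps": "0 -0.006 0 0 0 0; 0 -0.011 0 0 0 0; 0 -0.012 0 0 0 0; 0 -0.012 0 0 0 0; 0 -0.012 0 0 0 0; 0 -0.012 0 0 0 0; 0 -0.012 0 0 0 0; 0 -0.012 0 0 0 0; 0 -0.012 0 0 0 0; 0 -0.010 0 0 0 0; 0 -0.007 0 0 0 0; 0 0 0 0 0 0"}}

```text
clock: 5.68
ee_pos: [634.0, 74.0, 98.9]
ee_rot: [-0.056, 0.99, 0.008, 0.131]
ft_force: [-5.8, -2.4, 8.7]
width: 17.9
```

```bash
python3 - <<'E'
from h import *
s=readout.observe();p=np.load('fit.npy')
A=toolR(YAW,P15);d=(s['ee_pos']-cov((0,0,0)));print((A.T@d)*[-1,1,-1],s['ft_force'],s['width'])
E
```

```text
[   1.26550725 -119.11715912   12.26129041] [-5.78048468 -2.37443658  8.65883697] 17.93538496950808
```

{"op": "move_arm", "data": {"steps": "0 -0.002 0.0003 0 0 0; 0 -0.002 0.0003 0 0 0; 0 -0.001 0 0 0 0; 0 0 0 0 0 0; 0 0 0 0 0 0"}}

```text
clock: 6.3
ee_pos: [634.1, 73.5, 98.8]
ee_rot: [-0.056, 0.99, 0.01, 0.131]
ft_force: [-10.7, 15.9, 13.8]
width: 17.4
```

{"op": "move_arm", "data": {"steps": "0 0.003 0 0 0 0; 0 0 0 0 0 0; 0 0 0 0 0 0; 0 0 0 0 0 0; 0 0 0 0 0 0", "hand": 0.085}}

```text
clock: 6.92
ee_pos: [634.7, 73.4, 97.8]
ee_rot: [-0.056, 0.99, 0.008, 0.132]
ft_force: [-0.1, -0.1, 0.3]
width: 85.0
```

```bash
python3 - <<'E'
from h import *
s=readout.observe();np.save('w4.npy',np.r_[s['ee_pos'],s['ee_rot']])
im=snap('wrist','w4.png');
im=snap('top','t4.png');cv2.imwrite('pics/t4z.png',cv2.resize(im[110:275,100:265],None,fx=3.6,fy=3.6,interpolation=cv2.INTER_CUBIC))
E
```

```text
(no output)
```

View pics/w4.png

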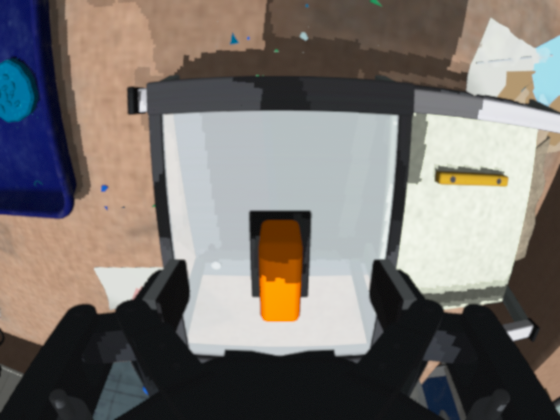

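View pics/t4z.png

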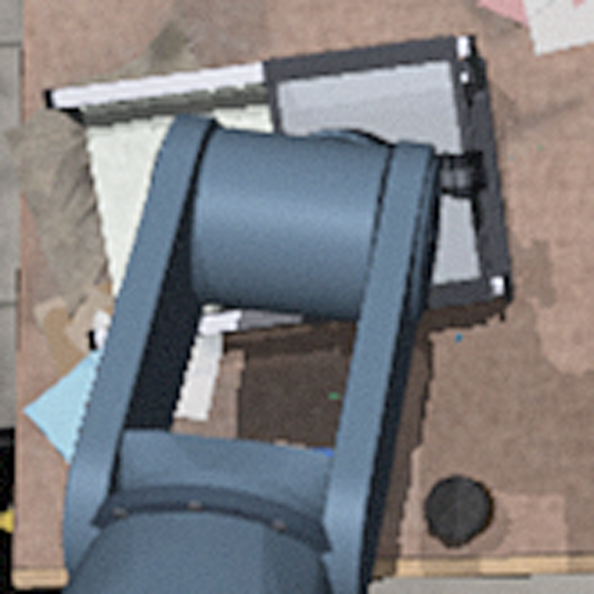

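```bash
python3 - <<'E'
from h import *
plan([(cov((0,-119.5,65)),toolR(YAW,P15),3),((525,210,240),toolR(-0.1,0),8)])
E
```

```text
rows: 3 end [619.3  71.9 149.5] err [-0.    0.02  0.04]
rows: 8 end [525. 210. 240.] err [0.01 0.02 0.  ]
0.0005 0.0001 -0.018 0 0.001 0; 0.0005 0 -0.0179 0.001 0.001 0; 0.0005 0.0001 -0.018 0 0.001 -0.001; 0.0065 0.0185 -0.0135 0.003 0.033 0.027; 0.0074 0.0183 -0.0133 0.004 0.033 0.027; 0.0083 0.018 -0.0131 0.003 0.032 0.026; 0.0092 0.0177 -0.0128 0.004 0.033 0.027; 0.0101 0.0174 -0.0126 0.003 0.032 0.026; 0.011 0.0171 -0.0123 0.004 0.033 0.027; 0.0118 0.0167 -0.012 0.003 0.032 0.026; 0.0127 0.0164 -0.0117 0.004 0.033 0.027
```

{"op": "move_arm", "data": {"steps": "0 0 -0.018 0 0 0; 0 0 -0.018 0 0 0; 0 0 -0.018 0 0 0; 0.0065 0.0185 -0.0135 0.003 0.033 0.027; 0.0075 0.0185 -0.0135 0.004 0.033 0.027; 0.0085 0.018 -0.013 0.003 0.033 0.027; 0.009 0.0175 -0.013 0.004 0.033 0.027; 0.010 0.0175 -0.0125 0.003 0.033 0.027; 0.011 0.017 -0.0125 0.004 0.033 0.027; 0.012 0.0165 -0.012 0.003 0.033 0.027; 0.0125 0.0165 -0.0115 0.004 0.033 0.027; 0 0 0 0 0 0", "hand": 0.066}}

```text
clock: 8.52
ee_pos: [526.8, 210.9, 243.0]
ee_rot: [0.051, 0.999, 0.001, 0.002]
ft_force: [0.6, -0.5, -0.9]
width: 66.2
```

```bash
python3 - <<'E'
from h import *
s=readout.observe();print(s['ee_pos'],np.abs(s['qd']).max());np.save('w5.npy',np.r_[s['ee_pos'],s['ee_rot']])
im=snap('wrist','w5.png');s=readout.observe();print(s['ee_pos'])
cv2.imwrite('pics/w5z.png',cv2.resize(im,(800,600),interpolation=cv2.INTER_CUBIC))
E
```

```text
[526.83636061 210.88748526 242.98223351] 0.03352563658973821
[526.71668675 210.13581027 241.97420075]
```

View pics/w5z.png

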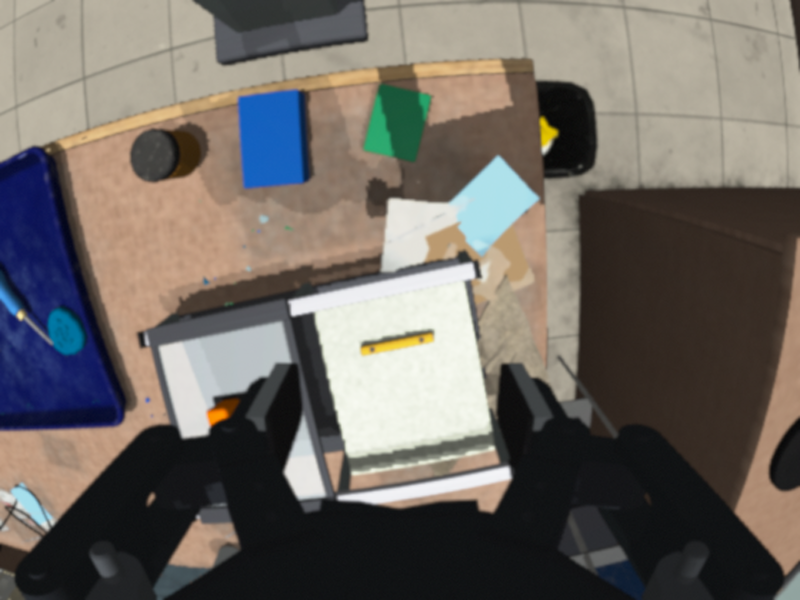

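```bash
python3 - <<'E'
from h import *
im=cv2.imread('pics/w5.png')
cv2.imwrite('pics/w5a.png',cv2.resize(im[175:335,210:370],None,fx=3.75,fy=3.75,interpolation=cv2.INTER_CUBIC))
cv2.imwrite('pics/w5b.png',cv2.resize(im[50:130,160:320],None,fx=5,fy=5,interpolation=cv2.INTER_CUBIC))
E
```

```text
(no output)
```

View pics/w5a.png

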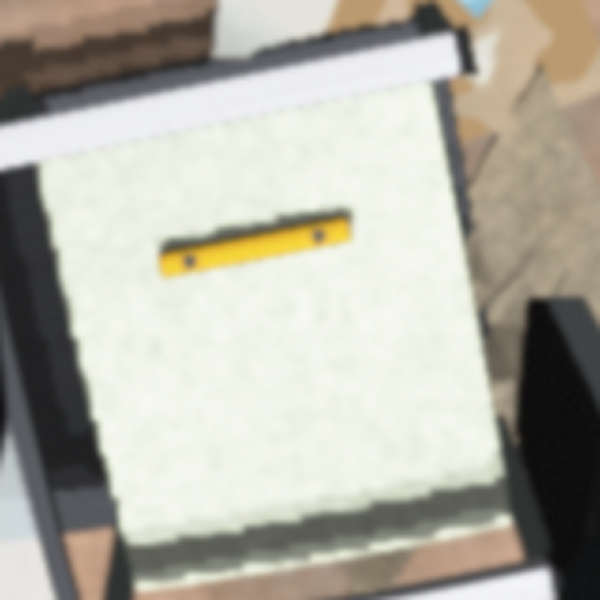

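View pics/w5b.png

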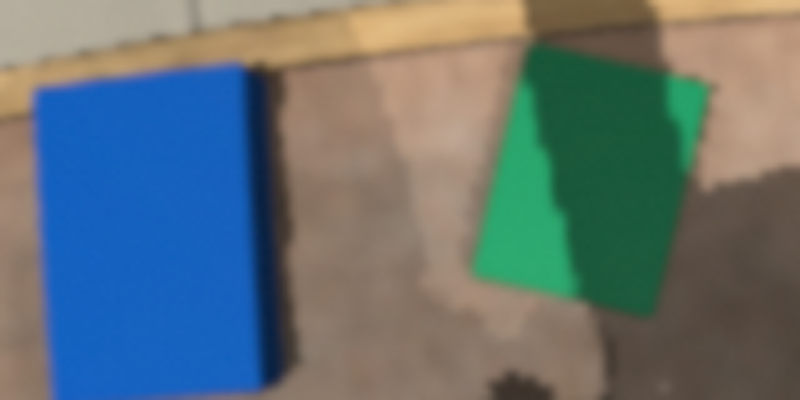

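```bash
python3 - <<'E'
from h import *
v=np.load('w5.npy')
p=np.load('fit.npy');A=R.from_euler('z',p[3]).as_matrix()@R.from_euler('y',-15,degrees=True).as_matrix()
for pos in (v[:3],np.array([526.72,210.14,241.97])):
    s={'ee_pos':pos,'ee_rot':v[3:]}
    W=lambda a:np.array(a,float)/3.75+[210,175]-0.37
    def onz(uv,z):
        o,d=ray('wrist',W(uv),s);o=A.T@(o-p[:3]);d=A.T@d;return (o+d*(z-o[2])/d[2]).round(1)
    for nm,uv,z in[('cleat R',(163,277),-33),('cleat L',(352,242),-33),('cleat topdown R',(160,254),-33),('cleat topdown L',(351,217),-33),('plate fr',(137,593),-42),('plate fl',(513,523),-42),('right mid',(75,330),-42),('left mid',(463,220),-42),('rail nl end',(470,53),0)]:
        print(nm,onz(uv,z))
    V=lambda a:np.array(a,float)/5+[160,50]-0.4
    P=np.array([atz('wrist',V(q),24,s) for q in[(533,43),(712,86),(653,318),(471,274)]])
    print(P.round(1).tolist(),P.mean(0))
    P=P[:,:2]; print([np.arctan2(*(b-a)[::-1]).round(3) for a,b in((P[0],P[3]),(P[1],P[2]))],[np.arctan2(-(b-a)[0],(b-a)[1]).round(3) for a,b in((P[0],P[1]),(P[3],P[2]))],np.linalg.norm(P[0]-P[3]),np.linalg.norm(P[0]-P[1]))
E
```

```text
cleat R [-31.5 -16.7 -33. ]
cleat L [-30.6  41.8 -33. ]
cleat topdown R [-38.6 -16.1 -33. ]
cleat topdown L [-38.1  43.  -33. ]
plate fr [ 73.5 -51.  -42. ]
plate fl [ 73.   75.1 -42. ]
right mid [-18.8 -49.8 -42. ]
left mid [-28.9  76.8 -42. ]
rail nl end [-79.5  84.1   0. ]
[[393.1, 210.7, 24.0], [406.6, 248.5, 24.0], [457.2, 230.5, 24.0], [443.2, 191.8, 24.0]] [425.02093637 220.36473047  24.        ]
[np.float64(-0.36), np.float64(-0.342)] [np.float64(-0.342), np.float64(-0.346)] 53.53282655482559 40.18599820573117
cleat R [-32.1 -17.3 -33. ]
cleat L [-31.2  41.1 -33. ]
cleat topdown R [-39.2 -16.7 -33. ]
cleat topdown L [-38.7  42.3 -33. ]
plate fr [ 72.7 -51.5 -42. ]
plate fl [ 72.2  74.3 -42. ]
right mid [-19.4 -50.3 -42. ]
left mid [-29.5  76.  -42. ]
rail nl end [-79.9  83.3   0. ]
[[393.2, 209.9, 24.0], [406.6, 247.7, 24.0], [457.0, 229.7, 24.0], [443.1, 191.1, 24.0]] [424.98051629 219.6095501   24.        ]
[np.float64(-0.36), np.float64(-0.342)] [np.float64(-0.342), np.float64(-0.346)] 53.383069938754595 40.073578976409046
```

```bash
python3 - <<'E'
from h import *
Q=toolR(-0.345,0)
plan([((426,218.8,75),Q,6),((426,218.8,2),Q,5)])
E
```

```text
rows: 6 end [426.1 218.8  75. ] err [ 0.05  0.02 -0.01]
rows: 5 end [426.  218.8   2. ] err [ 0.04 -0.   -0.01]
0.0169 -0.0003 0.0278 0 0 0.04; 0.0169 -0.001 0.0278 0.001 0 0.041; 0.0168 -0.0017 0.0278 0 0 0.04; 0.0168 -0.0024 0.0278 0.001 0.001 0.041; 0.0166 -0.003 0.0278 0 0 0.04; 0.0164 -0.0036 0.0278 0.001 0.001 0.041; 0 0 0.0146 0 0 0; 0 0 0.0146 0 0 0; 0 0 0.0146 0 0 0; 0 0 0.0146 0 0 0; 0 0 0.0146 0 0 0
```

{"op": "move_arm", "data": {"steps": "0.017 0 0.028 0 0 0.040; 0.017 -0.001 0.028 0.001 0 0.041; 0.017 -0.0015 0.028 0 0 0.040; 0.017 -0.0025 0.028 0.001 0.001 0.041; 0.0165 -0.003 0.028 0 0 0.040; 0.0165 -0.0035 0.027 0.001 0.001 0.041; 0 0 0 0 0 0; 0 0 0 0 0 0"}}

```text
clock: 9.57
ee_pos: [426.3, 219.2, 74.9]
ee_rot: [0.172, 0.985, -0.0, -0.0]
ft_force: [0.7, 0.3, -0.5]
width: 66.3
```

```bash
python3 - <<'E'
from h import *
s=readout.observe();print(s['ee_pos'],np.abs(s['qd']).max());np.save('w6.npy',np.r_[s['ee_pos'],s['ee_rot']])
im=snap('wrist','w6.png')
cv2.imwrite('pics/w6z.png',cv2.resize(im[90:330,120:440],None,fx=2.5,fy=2.5,interpolation=cv2.INTER_CUBIC))
E
```

```text
[426.29260756 219.17282936  74.94333662] 0.01923994501172756
```

View pics/w6z.png

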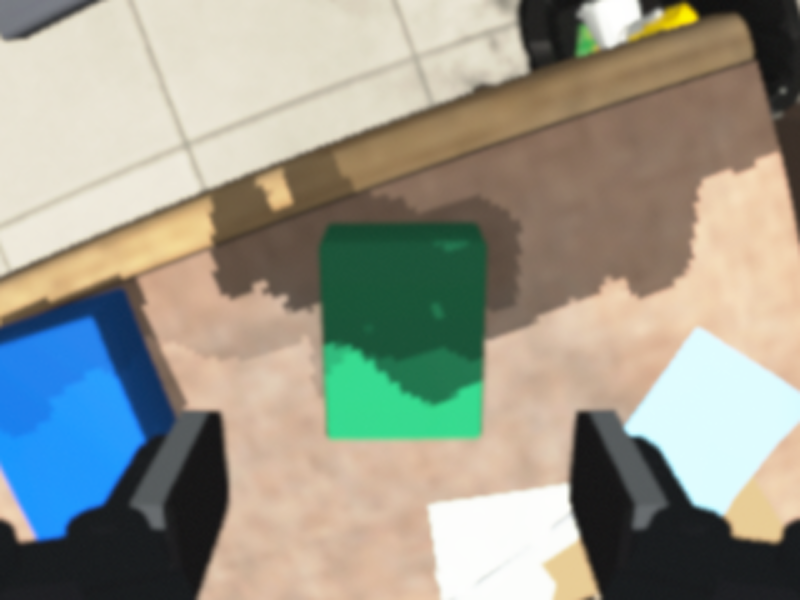

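```bash
python3 - <<'E'
from h import *
v=np.load('w6.npy');s={'ee_pos':v[:3],'ee_rot':v[3:]}
V=lambda a:np.array(a,float)/2.5+[120,90]-0.3
P=np.array([atz('wrist',V(q),24,s) for q in[(322,243),(486,243),(482,438),(326,438)]])
L=(P-v[:3])@R.from_quat(v[3:]).as_matrix();print(P.mean(0),L.round(1).tolist(),L.mean(0))
E
```

```text
[425.09277717 220.37493231  24.        ] [[28.2, -19.5, 51.0], [28.2, 20.8, 51.0], [-25.2, 21.7, 50.9], [-25.2, -20.1, 50.9]] [ 1.50792391  0.74081466 50.94394517]
```

{"op": "move_arm", "data": {"steps": "0.0015 0.0005 0.014 0 0 0; 0 0 0.015 0 0 0; 0 0 0.015 0 0 0; 0 0 0.015 0 0 0; 0 0 0.013 0 0 0; 0 0 0 0 0 0; 0 0 0 0 0 0"}}

```text
clock: 10.5
ee_pos: [423.6, 220.5, 2.0]
ee_rot: [0.173, 0.985, -0.0, -0.001]
ft_force: [-0.1, 0.4, -0.2]
width: 66.0
```

{"op": "move_arm", "data": {"steps": "0 0 0 0 0 0; 0 0 0 0 0 0; 0 0 0 0 0 0; 0 0 0 0 0 0; 0 0 0 0 0 0", "hand": 0.02, "newtons": 30}}

```text
clock: 11.12
ee_pos: [424.0, 220.5, 2.6]
ee_rot: [0.173, 0.985, -0.0, -0.001]
ft_force: [-0.7, -0.1, 5.7]
width: 41.5
```

```bash
python3 - <<'E'
from h import *
Q0=R.from_quat(readout.observe()['ee_rot']);Q=toolR(0.11,P15)
plan([((424,220.5,140),Q0,5),(cov((0,12.3,45)),Q,7)])
E
```

```text
rows: 5 end [424.  220.5 140. ] err [0.01 0.03 0.  ]
rows: 7 end [609.5 203.5 130.2] err [0.02 0.04 0.  ]
0 0 -0.0275 0 0 0; 0 0 -0.0275 0 0 0; 0.0001 0 -0.0275 0 0 0; 0 -0.0001 -0.0274 0 0 0; 0.0001 0 -0.0275 0 0 0; -0.0257 0.0067 0.0014 -0.009 -0.037 -0.065; -0.0261 0.005 0.0024 -0.009 -0.037 -0.065; -0.0262 0.0033 0.0034 -0.008 -0.037 -0.065; -0.0262 0.0016 0.0044 -0.009 -0.037 -0.065; -0.0261 -0.0002 0.0053 -0.008 -0.037 -0.065; -0.0259 -0.002 0.0063 -0.009 -0.037 -0.065; -0.0254 -0.0036 0.0072 -0.008 -0.037 -0.064
```

{"op": "move_arm", "data": {"steps": "0 0 -0.015 0 0 0; 0 0 -0.0305 0 0 0; 0 0 -0.0305 0 0 0; 0 0 -0.0305 0 0 0; 0 0 -0.031 0 0 0"}}

```text
clock: 11.75
ee_pos: [423.4, 220.4, 141.0]
ee_rot: [0.172, 0.985, -0.0, -0.001]
ft_force: [-0.3, -0.4, 0.0]
width: 41.5
```

{"op": "move_arm", "data": {"steps": "-0.0255 0.0065 0.0015 -0.009 -0.037 -0.065; -0.026 0.005 0.0025 -0.009 -0.037 -0.065; -0.026 0.0035 0.0035 -0.008 -0.037 -0.065; -0.026 0.0015 0.0045 -0.009 -0.037 -0.065; -0.026 0 0.0055 -0.008 -0.037 -0.065; -0.026 -0.002 0.0065 -0.009 -0.037 -0.065; -0.0255 -0.0035 0.007 -0.008 -0.037 -0.064; 0 0 0 0 0 0; 0 0 0 0 0 0"}}

```text
clock: 12.88
ee_pos: [607.7, 203.8, 128.7]
ee_rot: [-0.054, 0.99, 0.007, 0.129]
ft_force: [-0.3, 0.2, -0.4]
width: 41.1
```

```bash
python3 - <<'E'
from h import *
s=readout.observe();print(s['ee_pos'],np.abs(s['qd']).max());np.save('w7.npy',np.r_[s['ee_pos'],s['ee_rot']])
im=snap('wrist','w7.png')
plan([(cov((0,12.3,45)),toolR(0.11,P15),1)])
cv2.imwrite('pics/w7z.png',cv2.resize(im[60:330,120:440],None,fx=2.2,fy=2.2,interpolation=cv2.INTER_CUBIC))
E
```

```text
[607.6517033  203.84314304 128.67967587] 0.00791947354487668
rows: 1 end [609.5 203.5 130.1] err [ 0.03  0.   -0.02]
-0.0021 -0.0007 -0.0009 0 -0.002 -0.001
```

View pics/w7z.png

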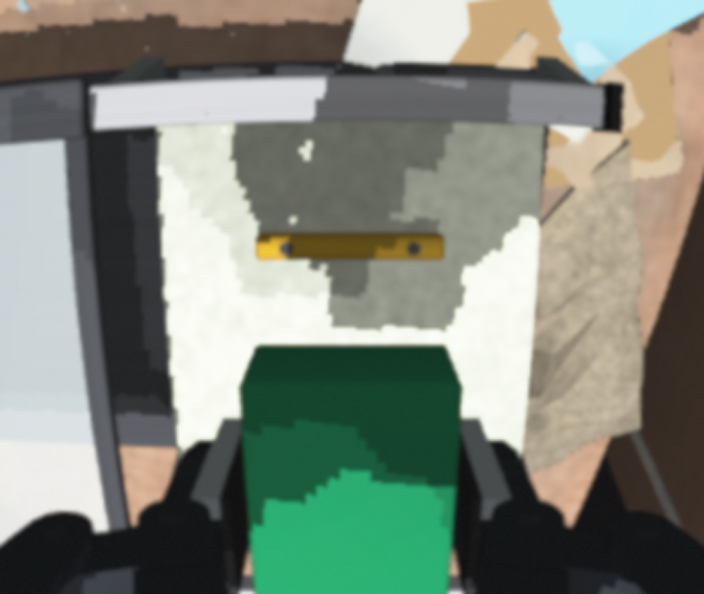

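```bash
cat >> h.py <<'E'
def incov(p):
    f=np.load('fit.npy');A=R.from_euler('z',f[3]).as_matrix()@R.from_euler('y',-15,degrees=True).as_matrix()
    return A.T@(np.array(p)-f[:3])
E
python3 - <<'E'
from h import *
v=np.load('w7.npy');s={'ee_pos':v[:3],'ee_rot':v[3:]}
V=lambda a:np.array(a,float)/2.2+[120,60]-0.27
p=np.load('fit.npy');A=R.from_euler('z',p[3]).as_matrix()@R.from_euler('y',-15,degrees=True).as_matrix()
RR=R.from_quat(v[3:]).as_matrix()
for uv in((257,260),(443,259),(257,236),(443,235)):
    o,d=ray('wrist',V(uv),s);o=A.T@(o-p[:3]);d=A.T@d;print((o+d*(-33-o[2])/d[2]).round(1))
print('tcp',incov(v[:3]))
# block front bottom edge in tool frame: bottom at tool z ~ +2.5 (TCP 2.5 above bottom)
for uv,z in(((257,347),2.5),((444,347),2.5),((243,385),-21.5),((461,385),-21.5)):
    o,d=ray('wrist',V(uv),s);o=RR.T@(o-v[:3]);d=RR.T@d;print('blk',(o+d*(z-o[2])/d[2]).round(1))
E
```

```text
[-30.9 -16.8 -33. ]
[-30.9  42.  -33. ]
[-38.6 -16.6 -33. ]
[-38.6  41.8 -33. ]
tcp [-2.09311881 12.88110088 44.04045389]
blk [ 24.8 -20.4   2.5]
blk [24.8 20.1  2.5]
blk [ 25.5 -20.1 -21.5]
blk [ 25.5  20.2 -21.5]
```

{"op": "move_arm", "data": {"steps": "0 0 0.010 0 0 0; 0 0 0.014 0 0 0; 0 0 0.014 0 0 0; 0 0 0.014 0 0 0; 0 0 0.013 0 0 0; 0 0 0.010 0 0 0; 0 0 0.004 0 0 0; 0 0 0 0 0 0; 0 0 0 0 0 0"}}

```text
clock: 14.05
ee_pos: [629.2, 206.1, 52.9]
ee_rot: [-0.054, 0.99, 0.007, 0.13]
ft_force: [0.1, -0.3, -0.3]
width: 41.7
```

```bash
python3 - <<'E'
from h import *
s=readout.observe();print(incov(s['ee_pos']),s['ft_force'],s['width'])
im=snap('wrist','w8.png')
cv2.imwrite('pics/w8z.png',cv2.resize(im[60:330,120:440],None,fx=2.2,fy=2.2,interpolation=cv2.INTER_CUBIC))
im=snap('side','s8.png')
cv2.imwrite('pics/s8z.png',cv2.resize(im[150:270,140:310],None,fx=4.5,fy=4.5,interpolation=cv2.INTER_CUBIC))
E
```

```text
[ -0.74364622  12.68232511 -34.74454972] [ 0.0526247  -0.30084    -0.31966681] 41.69415613018798
```

View pics/w8z.png

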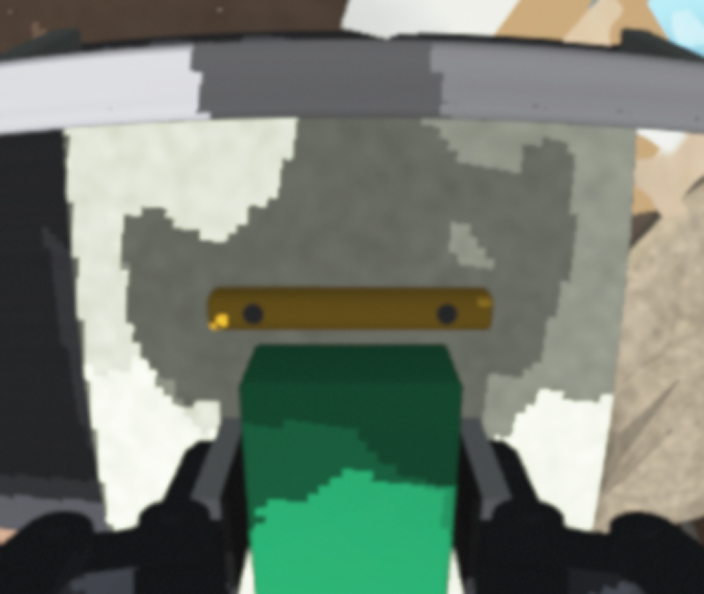

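View pics/s8z.png

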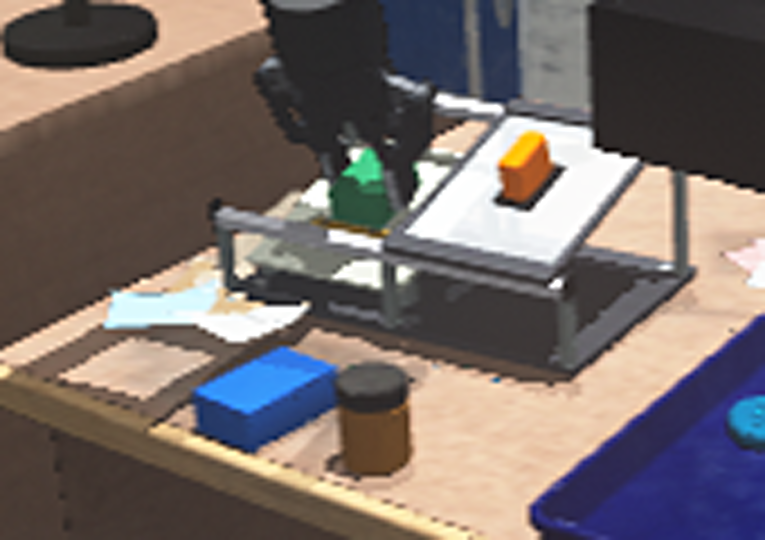

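{"op": "move_arm", "data": {"steps": "0 0 0.0015 0 0 0; 0 0 0.0015 0 0 0; 0 0 0 0 0 0; 0 0 0 0 0 0"}}

```text
clock: 14.65
ee_pos: [629.6, 206.1, 49.4]
ee_rot: [-0.054, 0.99, 0.007, 0.13]
ft_force: [-0.3, -0.4, -0.6]
width: 41.5
```

{"op": "move_arm", "data": {"steps": "0 0 0.001 0 0 0; 0 0 0 0 0 0; 0 0 0 0 0 0"}}

```text
clock: 15.02
ee_pos: [629.9, 206.1, 48.4]
ee_rot: [-0.054, 0.99, 0.007, 0.13]
ft_force: [0.4, -0.0, -0.2]
width: 41.2
```

{"op": "move_arm", "data": {"steps": "0 0 0.001 0 0 0; 0 0 0 0 0 0; 0 0 0 0 0 0"}}

```text
clock: 15.4
ee_pos: [630.6, 206.3, 48.5]
ee_rot: [-0.054, 0.99, 0.007, 0.13]
ft_force: [-3.2, -0.9, 5.8]
width: 41.2
```

```bash
python3 - <<'E'
from h import *
s=readout.observe();print(incov(s['ee_pos']),s['ft_force'],s['width'])
im=snap('wrist','w9.png')
cv2.imwrite('pics/w9z.png',cv2.resize(im[160:260,180:380],None,fx=4,fy=4,interpolation=cv2.INTER_CUBIC))
E
```

```text
[ -0.51476868  12.7043161  -39.39400647] [-3.24875303 -0.91666392  5.76686661] 41.184255699709084
```

View pics/w9z.png

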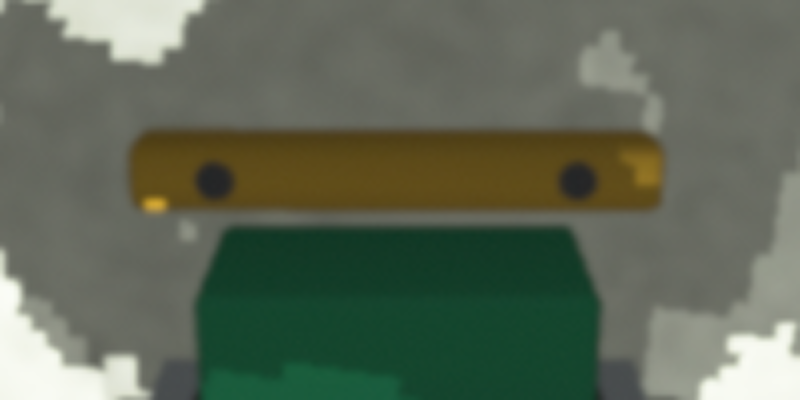

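{"op": "move_arm", "data": {"steps": "0.001 0 -0.0005 0 0 0; 0.001 0 0 0 0 0; 0.001 0 0 0 0 0; 0 0 0 0 0 0; 0 0 0 0 0 0"}}

```text
clock: 16.08
ee_pos: [627.5, 205.9, 47.6]
ee_rot: [-0.054, 0.99, 0.007, 0.13]
ft_force: [-1.6, -0.0, 5.0]
width: 41.4
```

{"op": "move_arm", "data": {"steps": "0.001 0 0 0 0 0; 0 0 0 0 0 0; 0 0 0 0 0 0"}}

```text
clock: 16.45
ee_pos: [627.3, 205.8, 47.7]
ee_rot: [-0.054, 0.99, 0.007, 0.131]
ft_force: [5.1, 0.7, 3.1]
width: 41.5
```

{"op": "move_arm", "data": {"steps": "0 0 0 0 0 0; 0 0 0 0 0 0; 0 0 0 0 0 0; 0 0 0 0 0 0", "hand": 0.06}}

```text
clock: 16.95
ee_pos: [625.7, 205.7, 46.5]
ee_rot: [-0.054, 0.99, 0.007, 0.129]
ft_force: [-0.5, -0.8, 0.8]
width: 60.2
```

{"op": "move_arm", "data": {"steps": "0 0 -0.010 0 0 0; 0 0 -0.018 0 0 0; 0 0 -0.020 0 0 0; 0 0 -0.020 0 0 0; 0 0 -0.020 0 0 0; 0 0 -0.018 0 0 0; 0 0 0 0 0 0; 0 0 0 0 0 0"}}

```text
clock: 17.95
ee_pos: [598.7, 202.6, 148.9]
ee_rot: [-0.054, 0.99, 0.007, 0.129]
ft_force: [0.1, 0.1, 1.1]
width: 60.2
```

```bash
python3 - <<'E'
from h import *
s=readout.observe();print(incov(s['ee_pos']),s['ft_force'],s['width']);np.save('w10.npy',np.r_[s['ee_pos'],s['ee_rot']])
im=snap('wrist','w10.png')
cv2.imwrite('pics/w10z.png',cv2.resize(im[60:330,120:440],None,fx=2.2,fy=2.2,interpolation=cv2.INTER_CUBIC))
E
```

```text
[-5.6099323  12.71191205 65.91981769] [0.05375775 0.10557704 1.05598851] 60.19834348678759
```

View pics/w10z.png

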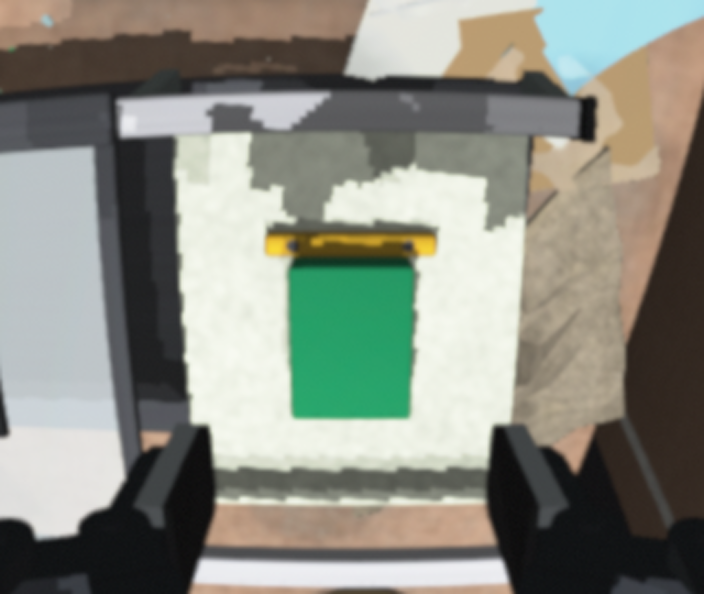

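```bash
python3 - <<'E'
from h import *
plan([(cov((1,-119.3,62)),toolR(YAW,P15),6),(cov((1,-119.3,12)),toolR(YAW,P15),5)])
E
```

```text
rows: 6 end [620.9  72.3 146.8] err [-0.05 -0.04  0.02]
rows: 5 end [633.9  73.8  98.6] err [ 0.03 -0.04  0.04]
-0.0012 -0.022 0.0006 0 0 -0.001; -0.0012 -0.022 0.0006 0 0 -0.001; -0.0012 -0.022 0.0006 0 -0.001 0; -0.0012 -0.022 0.0006 0 0 -0.001; -0.0012 -0.022 0.0006 -0.001 -0.001 0; -0.0011 -0.022 0.0006 0 0 -0.001; 0 0 0.01 0 0 0; 0 0 0.01 0 0 0; 0 0 0.01 0 0 0; 0 0 0.01 0 0 0; -0.0001 0 0.01 0 0 0
```

{"op": "move_arm", "data": {"steps": "-0.001 -0.015 0.0005 0 0 -0.001; -0.001 -0.022 0.0005 0 0 0; -0.001 -0.025 0.0005 0 0 -0.001; -0.001 -0.025 0.0005 0 0 0; -0.0015 -0.025 0.0005 0 0 -0.001; -0.0015 -0.020 0.0005 0 0 0; 0 0 0 0 0 0; 0 0 0 0 0 0", "hand": 0.07}}

```text
clock: 19.0
ee_pos: [620.8, 72.3, 147.8]
ee_rot: [-0.056, 0.99, 0.007, 0.129]
ft_force: [0.9, 0.0, -0.4]
width: 69.9
```

```bash
python3 - <<'E'
from h import *
s=readout.observe();print(incov(s['ee_pos']))
plan([(cov((1,-119.3,12)),toolR(YAW,P15),5)])
E
```

```text
[   1.09019023 -119.34242957   62.943516  ]
rows: 5 end [633.8  73.8  98.6] err [-0.    0.01  0.04]
0 0 0.0102 0 0 0; 0 0 0.0102 0 0 0; 0 0 0.0102 0 -0.001 0; 0 0 0.0102 0 0 -0.001; 0 0.0001 0.0101 -0.001 -0.001 0
```

{"op": "move_arm", "data": {"steps": "0 0 0.010 0 0 0; 0 0 0.0105 0 0 0; 0 0 0.0105 0 0 0; 0 0 0.010 0 0 0; 0 0 0.0095 0 0 0; 0 0 0 0 0 0; 0 0 0 0 0 0"}}

```text
clock: 19.88
ee_pos: [634.3, 73.8, 99.8]
ee_rot: [-0.056, 0.99, 0.007, 0.13]
ft_force: [0.1, -0.1, 0.2]
width: 70.1
```

{"op": "move_arm", "data": {"steps": "0 0 0 0 0 0; 0 0 0 0 0 0; 0 0 0 0 0 0; 0 0 0 0 0 0; 0 0 0 0 0 0; 0 0 0 0 0 0", "hand": 0}}

```text
clock: 20.62
ee_pos: [634.2, 73.8, 100.0]
ee_rot: [-0.056, 0.99, 0.007, 0.13]
ft_force: [-3.3, -0.7, 5.7]
width: 17.2
```

{"op": "move_arm", "data": {"steps": "0 0.006 0 0 0 0; 0 0.011 0 0 0 0; 0 0.013 0 0 0 0; 0 0.013 0 0 0 0; 0 0.013 0 0 0 0; 0 0.013 0 0 0 0; 0 0.013 0 0 0 0; 0 0.013 0 0 0 0; 0 0.013 0 0 0 0; 0 0.012 0 0 0 0; 0 0.008 0 0 0 0; 0 0 0 0 0 0"}}

```text
clock: 22.12
ee_pos: [620.2, 202.0, 99.9]
ee_rot: [-0.056, 0.99, 0.007, 0.131]
ft_force: [-0.7, 1.0, 5.4]
width: 17.2
```

```bash
python3 - <<'E'
from h import *
s=readout.observe();print(incov(s['ee_pos']),s['ft_force'],s['width'])
E
```

```text
[ 2.28592299  9.66155303 13.11862317] [-0.66220931  1.01965376  5.42172371] 17.242169496606834
```

{"op": "move_arm", "data": {"steps": "0 0.002 0 0 0 0; 0 0.002 0 0 0 0; 0 0.0015 0 0 0 0; 0 0 0 0 0 0; 0 0 0 0 0 0"}}

```text
clock: 22.75
ee_pos: [619.9, 204.9, 100.0]
ee_rot: [-0.056, 0.99, 0.006, 0.13]
ft_force: [-1.6, -6.9, 6.4]
width: 17.5
```

```bash
python3 - <<'E'
from h import *
s=readout.observe();print(incov(s['ee_pos']),s['ft_force'],s['width'])
E
```

```text
[ 2.31385971 12.51963072 13.1344403 ] [-1.61118327 -6.86673227  6.37347319] 17.457236336050762
```

{"op": "move_arm", "data": {"steps": "0 0.0015 0 0 0 0; 0 0 0 0 0 0; 0 0 0 0 0 0"}}

```text
clock: 23.12
ee_pos: [619.9, 204.9, 100.0]
ee_rot: [-0.056, 0.99, 0.005, 0.13]
ft_force: [-2.3, -13.3, 7.7]
width: 17.4
```

```bash
python3 - <<'E'
from h import *
s=readout.observe();print(incov(s['ee_pos']),s['ft_force'],s['width'])
E
```

```text
[ 2.30693104 12.59448263 13.12049469] [ -2.33520638 -13.27636801   7.73513187] 17.412967839882935
```

Firmly at the stop: the force rises with no further travel. I'll release and retreat.

{"op": "move_arm", "data": {"steps": "0 -0.002 0 0 0 0; 0 0 0 0 0 0; 0 0 0 0 0 0; 0 0 0 0 0 0; 0 0 0 0 0 0", "hand": 0.07}}

```text
clock: 23.75
ee_pos: [619.1, 206.2, 99.3]
ee_rot: [-0.056, 0.99, 0.007, 0.13]
ft_force: [-0.7, 0.4, -0.5]
width: 70.1
```

{"op": "move_arm", "data": {"steps": "0 0 -0.012 0 0 0; 0 0 -0.020 0 0 0; 0 0 -0.022 0 0 0; 0 0 -0.022 0 0 0; 0 0 -0.022 0 0 0; 0 0 -0.022 0 0 0; 0 0 -0.015 0 0 0; 0 0 0 0 0 0; 0 0 0 0 0 0"}}

```text
clock: 24.88
ee_pos: [584.2, 202.1, 229.3]
ee_rot: [-0.056, 0.99, 0.007, 0.129]
ft_force: [0.4, -0.2, 0.3]
width: 70.0
```

```bash
python3 - <<'E'
from h import *
s=readout.observe();print(s['clock'],incov(s['ee_pos']),s['ft_force'])
im=snap('wrist','w11.png');cv2.imwrite('pics/w11z.png',cv2.resize(im,(800,600),interpolation=cv2.INTER_CUBIC))
im=snap('side','s11.png')
cv2.imwrite('pics/s11z.png',cv2.resize(im[150:270,140:310],None,fx=4.5,fy=4.5,interpolation=cv2.INTER_CUBIC))
E
```

```text
24.875 [  1.25422365  13.80708961 147.31945294] [ 0.41048151 -0.21141324  0.2883705 ]
```

View pics/w11z.png

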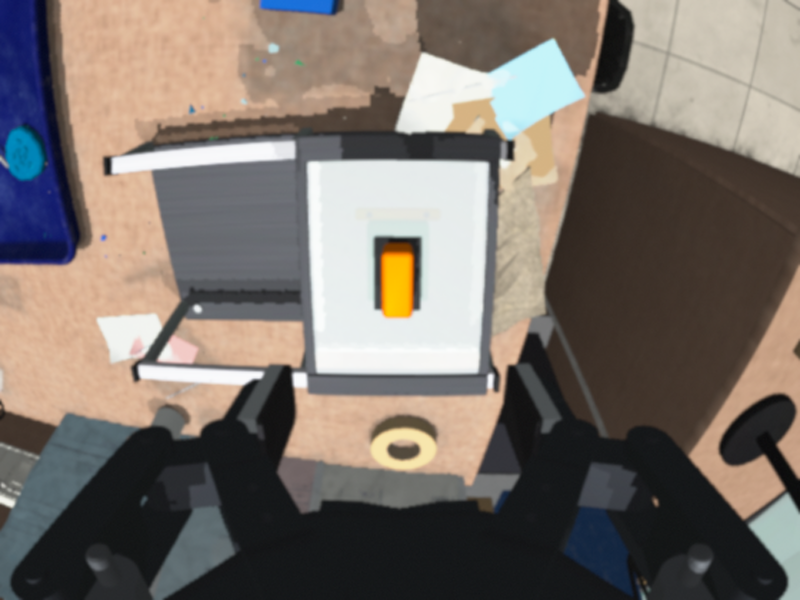

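View pics/s11z.png

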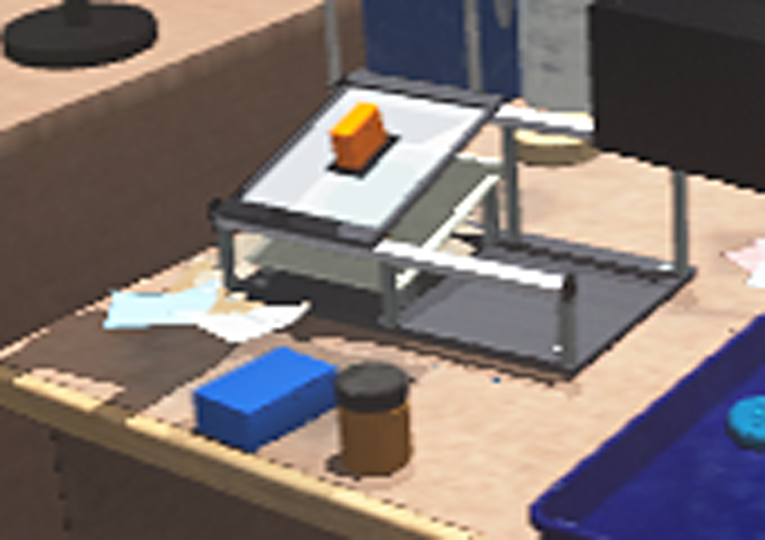

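```bash
python3 -c "
from rig import env
print(env.close_job())"
```

```text
the job is handed in; nothing more can be done
None
```

The job is done and handed in at about 25 s of the 59 s allowed. The green block lies flat on the slope against the brass cleat, and the cover is shut over it.

- **Opening:** I slid the cover to its open end stop; the push met about 16 N there with no further travel.
- **Placing:** I lowered the block onto the slope until it touched at about 6 N, then slid it down to the cleat at about 5 N before letting go. The wrist picture after release showed it centred, straight and against the cleat.
- **Closing:** I slid the cover back until it hit the shut end stop. The force rose from 7 to 13 N with no more travel, and the total movement was about 132 mm.
- **Last checks:** The wrist and side pictures showed the cover fully over the slope and the block's faint outline still at the cleat. The blue block and jar looked unmoved in the side picture, though I compared them by eye only. The gripper was well clear with no force on it.
- **Disagreement:** My first picture fit put the cover about 10 mm ajar. The travel between the end stops gave about 12 mm, and I used the arm and wrist measurements, which agreed with each other.

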